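# Dry-pack a control box and draw its gasketed door tight

### The job

Get this control box ready to ship: put the two desiccant canisters upright into the two round pockets of the orange holder inside it, one in each, all the way down. Then swing the door shut onto its gasket and turn the T-handle clockwise fully to its stop, so that the latch draws the door tight and stays latched; leave the mug, the tape roll and the screwdriver where they are.

Things in the scene. Friction and masses are not known exactly. Their poses are not given: they have to be found in the camera images.
- enclosure: Light grey steel control box, 300 x 200 x 120 mm, lying on its back, door side up; it does not shift. Origin: centre of its underside; x along the 300 mm side and the hinge, z up. Hinge along the top of its +y long side, latch side -y. The rim is 120 mm up with a black gasket to 128 mm; the opening is 272 x 172 mm. Terminal blocks (y 53 to 83 mm) stand to 62 mm above the bench.
- striker (a point): Steel striker under the rim at the middle of the latch side, which the latch cam swings under; it reaches 14 mm further into the opening than the rim (x -22 to +36 mm, y to -72 mm of the box, 103 to 117 mm above the bench). This point: its middle.
- pocket_near (a point): Centre of the mouth of a round pocket in the orange holder (190 x 64 mm, top 35 mm above the bench) inside the box, at x = -65, y = -15 mm of the box. Pocket 53 mm across, 22 mm deep, rim chamfered. A canister fully down has its centre 13 mm above this point. Axes as the box's.
- pocket_far (a point): The same for the holder's other pocket, at x = +65 mm, y = -15 mm of the box.
- canister_a_mid (a point): Centre (half-way up, 35 mm above the bench) of a desiccant canister: white plastic cylinder with a blue band, 48 mm across, 70 mm high, standing upright, 0.11 to 0.18 kg. Any canister may go in either pocket.
- canister_b_mid (a point): The same for the other, identical canister.
- door (a joint): Opening angle of the door, rad: 0 = drawn tight, pi/2 = straight up; starts at 1.5 to 1.85, stop at 1.95. Closing swings the free edge over to the box's -y side and down. Stiff hinge: stays where left, about 5 N moves it, 150 mm from the hinge. Pressed down unlatched it meets the gasket at about 0.03 and rests there, some 3 to 6 mm proud; only the latch holds it tighter.
- door_hinge (a point): Middle of the hinge line, 122 mm above the bench, at x = 0, y = 100 mm of the box. Axes turn with the door: x along the hinge, -y along the door to its free edge, z out of its outer face (up when shut). The door is a 300 x 200 x 12 mm panel, 0.4 kg; its inner face passes through this line, the outer face lies 12 mm out.
- door_edge (a point): Middle of the door's free edge, on its outer face, 200 mm from the hinge; axes as door_hinge.
- latch (a joint): Turn of the T-handle, rad: 0 = unlatched (crossbar parallel to the hinge), grows clockwise seen from outside the door (from above when shut), pi/2 = latched, at its stop (crossbar square to the hinge). Starts at 0 to 0.2; stays where left. From about 0.7 to 1.3 the cam draws door and handle 3 to 6 mm down: up to about 0.3 Nm. If turned before the door is down, its cam blocks the door.
- handle_mid (a point): Centre of the crossbar of the black T-handle, on its turning axis, which is square to the door, 152 mm from the hinge line, mid-way along it. Crossbar 96 mm long, 16 wide, 14 thick; centre 29 mm above the door's outer face, 22 mm free beneath it, top 36 mm above the face. x runs along the crossbar, z out of the door; at joint value 0, x is the box's x.
- mug: White mug, 80 mm across, 95 mm high, handle at its side; origin at the centre of its underside. Bystander.
- tape_roll: Roll of tan packing tape lying flat, 104 mm across, 48 mm high; origin at the centre of its underside. Bystander.
- screwdriver: Screwdriver with a red handle, 210 mm long, lying flat. Bystander.
Things that resemble listed ones, but are neither listed nor needed, are in the scene too. What is shaped like the part that bears canister_a_mid but pink is not meant.

How it is judged:
By the outcome, as a careful person would: the job done as asked, in the order asked, and still so for the second after the job is handed in, with the robot touching nothing.
It also fails if it takes over 72 s, if anything falls off the work surface, if the arm or the gripper's body presses on something with over 40 N, if the wrist force passes 120 N, or if a joint passes its speed limit or range.

### The arm

A 7-joint arm with a two-finger parallel gripper is mounted at the origin on the work surface. World frame = base frame: x ahead of the robot, y to its left, z up, the work surface at z = 0. Lengths are in mm, angles in rad, forces in N, time in s.
With the tool pointing down it reaches from about 400 to 875 mm from the base axis. Payload 6.5 kg.
Tool frame: the origin (TCP) lies between the finger pads; the fingertips stand 25 mm ahead of it and the grasp point (between the pads) lies 6 mm ahead of it; z points along the fingers, y is the line along which they close (so a half turn about z gives the same grasp; the last joint's range is limited). The gripper opens to 85 mm and grips with 20 to 120 N. Pads are 22 mm wide; open, the fingers measure 114 mm over their backs; the gripper's body (76 mm by 85 mm) begins 54 mm behind the grasp point. The pads swing forward as they close: fully open they stand 13 mm farther back than shut.
Start: joints at [-1.183, 0.536, -0.004, 1.538, 0.003, 1.067, -0.071], TCP at [284.943, 584.207, 256.29] pointing down, gripper open.
Joint ranges: [-2.7, 2.7], [-0.37, 2.16], [-1.27, 1.26], [0.24, 2.4], [-1.31, 4.45], [0.19, 1.91], [-2.76, 2.76]. Speed limits (rad/s): [2.39, 2.39, 3.14, 3.14, 3.14, 3.14, 3.14].

### API

Orientations are given as a 3x3 rotation matrix whose columns are the frame's x, y, z axes.
In Python, from cell import get_obs, capture, camera_info, close_job gives the robot as it stands. The module is installed in compiled form; this text tells all that it offers.
- The arm moves only by the tool servo_tool, never from a script. Its argument "steps" is a list of rows, each a list of 3 entries, a list of its own where there are three numbers: the closure, from -1 (fully open) to 1 (shut), so that 0 is half open, then the shift along the world's x, y, z each as a share of 2 cm, from -1 to 1, then the turn about the world's z as a share of 0.12 rad, from -1 to 1. In form: [[fingers, [dx, dy, dz], roll], ...]. A call has 1 to 12 rows; each row shifts and turns the commanded pose from where the row before left it; what a row does not reach is not made up. A row lasts 1/12 s, in which the tool goes at most 41.7 mm and 7.16 degrees, less where a joint would pass 70% of its speed; a pose out of reach is approached as far as the arm can. A call with a number of a shift or a turn outside -1 to 1 is refused whole. A call with a gripper value outside its range is refused whole. The fingers move at their own pace and stop on an object; "force" is the grip in N (left out, the last holds). Time passes only in rows, so rows that do not move let the fingers close. It gives the time, the measured TCP pose, the force, the opening and the grip force at its end, in the units of the state.
- get_obs(): the state, without advancing time (a new reading comes with each control period).
- capture(name): name is "side" or "top" or "wrist"; returns the picture (420x560x3 uint8, red, green, blue); there is no depth.
- camera_info(name): a dict with "vfov" (degrees; the focal length in pixels is half the picture's height over the tangent of half this angle, whatever the lens; pixels are square), "cx", "cy" (the principal point, pixels), "world_from_camera" (4x4, takes a point from camera to world coordinates). Camera axes: x right, y down, z forward; pixel columns grow to the right and rows downward; lengths in mm; the calibration is good to about 2 mm. The wrist camera is an equidistant fisheye: a pixel r from the principal point sees the ray r / f radians off the axis. A picture is of the moment at which its call begins: read the wrist's pose just before it. camera_info takes no time and is no camera call; for the wrist camera it gives the pose at the moment of the call.
- close_job(): hands the job in; it is judged then, once.
The state is a dict: "time_s": time; "joints": joint angles; "dq": joint speeds; "tau": joint torques, N m; "eef_pos": TCP position; "orientation": TCP orientation; "wrist_force": force on the tool from outside, world axes, zero at the start; "moment": the same for the moment, N m; "grip_width": finger opening in mm; "gripper_force": force on a finger pad.
Only numpy, scipy, OpenCV 4.12 (cv2) and the standard library are available. Lean on these libraries where they do the work, as an engineer would, in place of code of your own. Each camera call takes 0.05 s, during which the arm holds its last target. There are 200 camera calls.

## Working session

There is one attempt and no reset: what is moved stays moved. The work goes in short steps, Python scripts to look and compute and a tool call to move; the robot and the scene stay as the last step left them, time stands still between calls to the robot, and variables do not carry over. Pictures are saved under pics/ and viewed, at most 10 in all, crops included, and the job is handed in when it is done.

Besides the shell and the picture viewer there is one more tool, called as name(argument=value, ...) on one line, values as JSON. servo_tool: Moves the arm, as the interface text tells. Shift numbers are shares of 2 cm and turn numbers shares of 0.12 rad, none past 1 either way. Its arguments: {"type":"object","properties":{"steps":{"type":"array"},"force":{"type":"number"}},"required":["steps"]}

```bash
mkdir -p pics
cat > h.py <<'E'
import numpy as np, cv2
from cell import get_obs, capture, camera_info
def ray(name,u,v,info=None):
    c=info or camera_info(name); f=210/np.tan(np.radians(c['vfov'])/2)
    x,y=u-c['cx'],v-c['cy']
    if name=='wrist':
        r=np.hypot(x,y); t=r/f; d=np.array([x/r*np.sin(t),y/r*np.sin(t),np.cos(t)]) if r>0 else np.array([0,0,1.])
    else: d=np.array([x/f,y/f,1])
    T=np.array(c['world_from_camera']); return T[:3,3],T[:3,:3]@d
def onz(name,u,v,z,info=None):
    o,d=ray(name,u,v,info); return o+d*(z-o[2])/d[2]
def proj(name,p):
    c=camera_info(name); f=210/np.tan(np.radians(c['vfov'])/2); T=np.array(c['world_from_camera'])
    q=T[:3,:3].T@(np.array(p)-T[:3,3])
    if name=='wrist':
        t=np.arctan2(np.hypot(q[0],q[1]),q[2]); a=np.hypot(q[0],q[1]); return c['cx']+f*t*q[0]/a,c['cy']+f*t*q[1]/a
    return c['cx']+f*q[0]/q[2],c['cy']+f*q[1]/q[2]
def snap(name,fn):
    im=capture(name); cv2.imwrite('pics/'+fn,im[:,:,::-1]); return im
E
python3 - <<'E'
from h import *
np.set_printoptions(precision=3,suppress=True)
for n in('top','side','wrist'):
    c=camera_info(n); print(n,c['vfov'],c['cx'],c['cy'],np.array(c['world_from_camera']))
a=snap('top','top0.png'); b=snap('side','side0.png')
print(get_obs())
E
```

```text
top 46.42486002998504 280.16823097644186 210.21058639139164 [[   0.013   -0.994    0.105  414.301]
 [  -1.      -0.011    0.016   53.614]
 [  -0.015   -0.105   -0.994 1418.148]
 [   0.       0.       0.       1.   ]]
side 50.20218916989186 274.9602727105932 207.95436721336227 [[   0.172    0.688   -0.705 1397.584]
 [   0.985   -0.116    0.127  -77.462]
 [   0.006   -0.717   -0.697  975.052]
 [   0.       0.       0.       1.   ]]
wrist 65.70646984690485 280.9739913804519 206.60353391079335 [[  0.438   0.867   0.238 224.717]
 [  0.899  -0.422  -0.118 613.372]
 [ -0.002   0.266  -0.964 372.927]
 [  0.      0.      0.      1.   ]]
{'time_s': 0.1, 'joints': array([-1.183,  0.537, -0.004,  1.539,  0.003,  1.067, -0.071]), 'dq': array([ 0.   , -0.001,  0.001, -0.002,  0.   , -0.001,  0.001]), 'tau': array([  0.002, -58.456,   1.052, -25.978,   0.013,   0.004,  -0.   ]), 'eef_pos': array([284.75 , 583.716, 255.499]), 'orientation': array([[-0.899,  0.438, -0.001],
       [ 0.438,  0.899, -0.001],
       [-0.   , -0.002, -1.   ]]), 'wrist_force': array([0.234, 0.208, 0.987]), 'moment': array([-0.017, -0.024,  0.032]), 'gripper_force': 0.0, 'grip_width': 85.38823572576075}
```

View pics/top0.png

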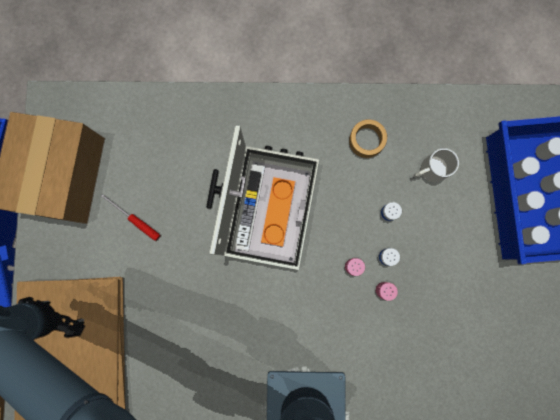

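View pics/side0.png

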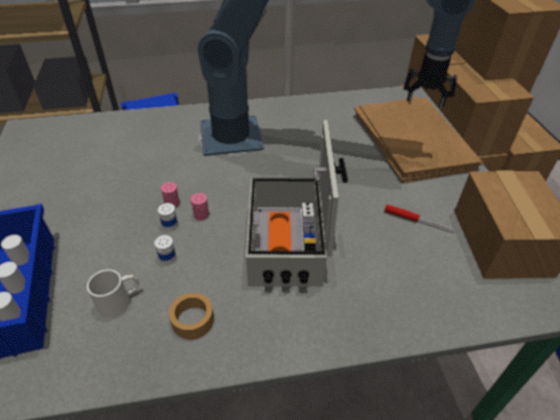

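The top view shows the box near (275,205), with its door open to the left and the handle at (213,188). Possible canisters are white at (392,211) and (390,257), pink at (356,267) and (387,292), and white cans in the blue crate at about (530,200). I choose the two white ones on the bench, whose blue bands show in the side view at (167,214) and (165,247).

```bash
cat > m1.py <<'E'
from h import *
np.set_printoptions(precision=1,suppress=True)
a=cv2.imread('pics/top0.png'); s=cv2.imread('pics/side0.png')
hsv=cv2.cvtColor(a,cv2.COLOR_BGR2HSV)
# canister tops
w=cv2.inRange(hsv,(0,0,150),(180,70,255))
n,l,st,ce=cv2.connectedComponentsWithStats(w)
for i in range(1,n):
    if st[i,4]>100 and 370<ce[i][0]<410: print('white',ce[i],st[i],onz('top',*ce[i],70))
pk=cv2.inRange(hsv,(150,70,80),(180,255,255)); n,l,st,ce=cv2.connectedComponentsWithStats(pk)
for i in range(1,n):
    if st[i,4]>60: print('pink',ce[i],st[i],onz('top',*ce[i],70))
o=cv2.inRange(hsv,(3,120,120),(25,255,255)); o[:,:225]=0;o[:,330:]=0
n,l,st,ce=cv2.connectedComponentsWithStats(o); i=1+np.argmax(st[1:,4])
pts=np.argwhere(l==i)[:,::-1]
P=np.array([onz('top',u,v,35)[:2] for u,v in pts],np.float32)
r=cv2.minAreaRect(P); print('holder',r, ce[i]); print(cv2.boxPoints(r))
A=cv2.resize(a[110:310,195:415],None,fx=3,fy=3,interpolation=cv2.INTER_CUBIC)
cv2.imwrite('pics/crop1.png',A[:, :])
E
python3 m1.py
```

```text
white [392.8 210.1] [384 201  18  19 258] [ 561. -235.   70.]
white [390.8 256.4] [382 248  18  18 262] [ 433.5 -228.1   70. ]
pink [354.1 266.5] [345 259  19  16 224] [ 404.8 -127.8   70. ]
pink [386.  290.6] [376 282  21  18 291] [ 341.  -214.1   70. ]
holder ((557.6959838867188, 83.37718200683594), (62.7847900390625, 189.32839965820312), 80.01158142089844) [277.7 211.5]
[[459.   68.9]
 [645.5  36. ]
 [656.4  97.9]
 [469.9 130.7]]
```

View pics/crop1.png

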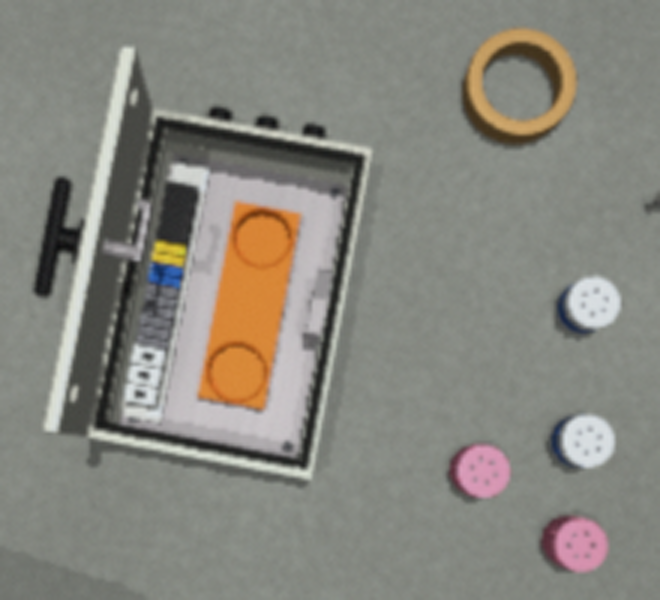

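```bash
cat > m2.py <<'E'
from h import *
from scipy.optimize import least_squares
np.set_printoptions(precision=1,suppress=True)
s=cv2.imread('pics/side0.png'); hsv=cv2.cvtColor(s,cv2.COLOR_BGR2HSV)
w=cv2.inRange(hsv,(0,0,165),(180,60,255)); n,l,st,ce=cv2.connectedComponentsWithStats(w)
for i in range(1,n):
    if st[i,4]>50 and 150<ce[i][0]<185 and 195<ce[i][1]<260: print('side white',ce[i],st[i],onz('side',*ce[i],65))
cr=lambda u,v,z: onz('top',195+u/3,110+v/3,z)
R=np.array([cr(u,v,120) for u,v in[(155,112),(371,150),(310,478),(92,434)]]); print('rim',R,R.mean(0))
for a,b in((0,1),(1,2),(2,3),(3,0)): print(np.linalg.norm(R[a]-R[b]))
print('pockets',cr(263,240,35),cr(237,373,35))
ang=np.arctan2(-32.8,186.5); X=np.array([np.cos(ang),np.sin(ang),0]);Y=np.array([-X[1],X[0],0])
C=np.array([557.7,83.4,0])+15*Y; print('C',C,'pk',C+65*X-15*Y,C-65*X-15*Y)
for uv in((127,47),(45,430)):
    for th in np.arange(1.5,1.9,.05):
        # free outer edge 200 from hinge, 12 out
        o,d=ray('top',195+uv[0]/3,110+uv[1]/3)
        z=122+200*np.sin(th)+0*np.cos(th); p=o+d*(z-o[2])/d[2]
        print(uv,round(th,2),'boxxy',[(p-C)@X,(p-C)@Y],'expY',100-200*np.cos(th))
E
python3 m2.py
```

```text
side white [165.6 208.7] [158 203  16  12 142] [ 427.3 -224.5   65. ]
side white [163.  241.3] [154 235  19  14 185] [ 554.1 -231.3   65. ]
rim [[721.7 168.  120. ]
 [688.8 -26.7 120. ]
 [395.8  25.3 120. ]
 [431.8 217.7 120. ]] [559.5  96.1 120. ]
197.5320495433769
297.5654100190924
195.80344626375066
294.173616212808
pockets [618.8  70.2  35. ] [491.9  93.1  35. ]
C [560.3  98.2   0. ] pk [621.7  72.1   0. ] [493.7  94.7   0. ]
(127, 47) 1.5 boxxy [np.float64(148.84677372693764), np.float64(101.92025189623497)] expY 85.85255966645941
(127, 47) 1.55 boxxy [np.float64(148.72784481170189), np.float64(101.84883488762284)] expY 95.84103443938152
(127, 47) 1.6 boxxy [np.float64(148.73876515516346), np.float64(101.8553925717781)] expY 105.83990446025777
(127, 47) 1.65 boxxy [np.float64(148.879507462151), np.float64(101.93990855790558)] expY 115.82417776134682
(127, 47) 1.7 boxxy [np.float64(149.14971995019425), np.float64(102.10217160005499)] expY 125.76889885910498
(127, 47) 1.75 boxxy [np.float64(149.5487272287968), np.float64(102.3417761251259)] expY 135.64921112989845
(127, 47) 1.8 bo
[... 375 characters left out ...]
4.93986507633112)] expY 95.84103443938152
(45, 430) 1.6 boxxy [np.float64(-149.1472438413662), np.float64(104.9465412825477)] expY 105.83990446025777
(45, 430) 1.65 boxxy [np.float64(-149.15370491055828), np.float64(105.03258479099162)] expY 115.82417776134682
(45, 430) 1.7 boxxy [np.float64(-149.16610957848778), np.float64(105.19778053770229)] expY 125.76889885910498
(45, 430) 1.75 boxxy [np.float64(-149.18442683994522), np.float64(105.44171561934529)] expY 135.64921112989845
(45, 430) 1.8 boxxy [np.float64(-149.20861091131624), np.float64(105.7637803252554)] expY 145.44041893861746
(45, 430) 1.85 boxxy [np.float64(-149.2386013450173), np.float64(106.16316966139591)] expY 155.11804936490262
```

servo_tool(steps=[[-1, [0.33, -1, 1], 0], [-1, [0.33, -1, 1], 0], [-1, [0.33, -1, 1], 0], [-1, [0.33, -1, 1], 0], [-1, [0.33, -1, 1], 0], [-1, [0.33, -1, 1], 0], [-1, [0.33, -1, 1], 0], [-1, [0.33, -1, 0], 0], [-1, [0.33, -1, 0], 0], [-1, [0.33, -1, 0], 0], [-1, [0.33, -1, 0], 0], [-1, [0.33, -1, 0], 0]], force=50)

```text
time_s: 1.1
eef_pos: [364.2, 343.0, 396.0]
orientation: [[-0.899, 0.438, -0.0], [0.438, 0.899, -0.001], [0.0, -0.001, -1.0]]
wrist_force: [1.6, -0.3, 0.3]
grip_width: 85.3
gripper_force: 0.0
```

servo_tool(steps=[[-1, [0.33, -1, 0], 0], [-1, [0.33, -1, 0], 0], [-1, [0.33, -1, 0], 0], [-1, [0.33, -1, 0], 0], [-1, [0.33, -1, 0], 0], [-1, [0.33, -1, 0], 0], [-1, [0.33, -1, 0], 0], [-1, [0.33, -1, 0], 0], [-1, [0.33, -1, 0], 0], [-1, [0.33, -1, 0], 0], [-1, [0.33, -1, 0], 0], [-1, [0.33, -1, 0], 0]])

```text
time_s: 2.1
eef_pos: [443.2, 103.1, 396.0]
orientation: [[-0.899, 0.438, -0.001], [0.438, 0.899, -0.0], [0.0, -0.0, -1.0]]
wrist_force: [0.0, -0.3, 0.5]
grip_width: 85.4
gripper_force: 0.0
```

servo_tool(steps=[[-1, [0.33, -1, 0], 0], [-1, [0.33, -1, 0], 0], [-1, [0.33, -1, 0], 0], [-1, [0.33, -1, 0], 0], [-1, [0.33, -1, -0.5], 0], [-1, [0.33, -1, -1], 0], [-1, [0.33, -1, -1], 0], [-1, [0.33, -1, -1], 0], [-1, [0.33, -1, -1], 0], [-1, [0.33, -1, -1], 0], [-1, [0.33, -1, -1], 0], [-1, [0.33, -1, -1], 0]])

```text
time_s: 3.1
eef_pos: [522.5, -136.6, 245.0]
orientation: [[-0.899, 0.438, -0.001], [0.438, 0.899, 0.0], [0.001, -0.0, -1.0]]
wrist_force: [0.9, -0.0, 0.4]
grip_width: 85.8
gripper_force: 0.0
```

```bash
cat > m3.py <<'E'
from h import *
import sys
np.set_printoptions(precision=1,suppress=True)
i=camera_info('wrist'); a=snap('wrist',sys.argv[1])[:,:,::-1].copy(); print(get_obs()['eef_pos'])
hsv=cv2.cvtColor(a,cv2.COLOR_BGR2HSV)
w=cv2.inRange(hsv,(0,0,150),(180,60,255)); w=cv2.morphologyEx(w,cv2.MORPH_CLOSE,np.ones((7,7)))
n,l,st,ce=cv2.connectedComponentsWithStats(w)
for k in range(1,n):
    if st[k,4]>300:
        P=np.array([onz('wrist',u,v,70,i)[:2] for v,u in np.argwhere(l==k)[::3]],np.float32)
        print(ce[k],st[k],P.mean(0),cv2.minEnclosingCircle(P))
E
python3 m3.py w1.png
```

```text
[ 521.  -140.7  241.7]
[193.5 169.3] [    0     0   447   352 98126] [ 460.8 -212.2] ((429.1877746582031, -179.7527313232422), 323.9593505859375)
[440.2 153.5] [ 403    0   68  306 1675] [562.   24.9] ((574.031982421875, 28.42149543762207), 172.1848602294922)
[486.6  94. ] [ 426    8  107  231 6296] [522.2 103.9] ((547.3179321289062, 90.49717712402344), 125.55366516113281)
[462.7 159.5] [455 124  17  65 329] [571.1  43.9] ((567.3470458984375, 43.862701416015625), 33.50050354003906)
[531.  295.1] [ 483  259   77   72 2775] [795.6 108. ] ((799.7479858398438, 96.05755615234375), 85.86518096923828)
[125.9 369.6] [109 356  34  34 401] [ 647.7 -427.9] ((653.8515625, -427.1669006347656), 31.944442749023438)
[439.7 370. ] [420 356  38  33 591] [834.1 -50.3] ((834.8186645507812, -54.33108901977539), 32.776180267333984)
```

View pics/w1.png

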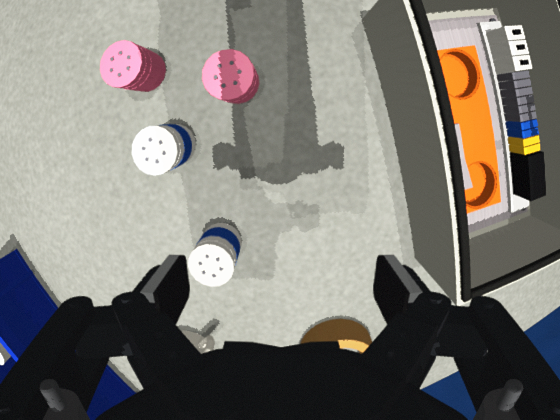

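The wrist view shows white canister tops at (155,150) and (212,265). The pink ones are at (125,65) and (230,75), and the box with its orange holder is on the right.

```bash
cat > m3.py <<'E'
from h import *
import sys
np.set_printoptions(precision=1,suppress=True)
i=camera_info('wrist'); a=snap('wrist',sys.argv[1])[:,:,::-1].copy(); print(get_obs()['eef_pos'])
hsv=cv2.cvtColor(a,cv2.COLOR_BGR2HSV)
w=cv2.inRange(hsv,(0,0,238),(180,25,255)); w=cv2.morphologyEx(w,cv2.MORPH_CLOSE,np.ones((5,5)))
n,l,st,ce=cv2.connectedComponentsWithStats(w)
for k in range(1,n):
    if st[k,4]>300:
        P=np.array([onz('wrist',u,v,70,i)[:2] for v,u in np.argwhere(l==k)],np.float32)
        print(ce[k],st[k],P.mean(0),cv2.minEnclosingCircle(P))
E
python3 m3.py w2.png
```

```text
[ 520.6 -138.9  243.2]
[446.2 147.8] [ 410    0   59  306 1156] [555.8  26.9] ((571.7213134765625, 25.430408477783203), 169.09173583984375)
[515.2  84.5] [ 485   21   52  191 1249] [522.3 138.8] ((554.7373046875, 126.7034912109375), 106.04100799560547)
[157.4 150.6] [ 135  126   46   50 1796] [ 432.1 -226.6] ((432.0052795410156, -227.1455535888672), 23.818248748779297)
[214.9 266.6] [ 192  246   46   42 1512] [ 558.7 -233.5] ((559.0169067382812, -233.9302215576172), 23.67877197265625)
```

servo_tool(steps=[[-1, [0.38, -0.96, -0.5], 0], [-1, [0.38, -0.96, -0.5], 0], [-1, [0.38, -0.96, -0.5], 0], [-1, [0.38, -0.96, -0.5], 0], [-1, [0.38, -0.96, -0.5], 0], [-1, [0, 0, -1], 0], [-1, [0, 0, -1], 0], [-1, [0, 0, -1], 0], [-1, [0, 0, -1], 0], [-1, [0, 0, -1], 0], [-1, [0, 0, -1], 0], [-1, [0, 0, -0.9], 0]])

```text
time_s: 4.2
eef_pos: [560.8, -230.5, 57.6]
orientation: [[-0.899, 0.438, -0.0], [0.438, 0.899, 0.001], [0.0, 0.001, -1.0]]
wrist_force: [-0.2, -0.4, -0.0]
grip_width: 85.2
gripper_force: 0.0
```

servo_tool(steps=[[-1, [0, 0, 0], 0], [-1, [0, 0, 0], 0]])

```text
time_s: 4.37
eef_pos: [560.3, -230.9, 58.2]
orientation: [[-0.899, 0.438, -0.001], [0.438, 0.899, 0.001], [0.002, 0.0, -1.0]]
wrist_force: [-0.6, -0.5, -0.5]
grip_width: 85.5
gripper_force: 0.0
```

servo_tool(steps=[[-1, [-0.07, -0.15, 0], 0], [1, [0, 0, 0], 0], [1, [0, 0, 0], 0], [1, [0, 0, 0], 0], [1, [0, 0, 0], 0], [1, [0, 0, 0], 0], [1, [0, 0, 0], 0], [1, [0, 0, 0], 0]], force=45)

```text
time_s: 5.03
eef_pos: [559.7, -234.9, 59.3]
orientation: [[-0.899, 0.438, 0.001], [0.438, 0.899, -0.0], [-0.001, 0.0, -1.0]]
wrist_force: [-1.1, 0.5, 6.6]
grip_width: 46.8
gripper_force: 45.5
```

servo_tool(steps=[[1, [0, 0, 0.5], 0], [1, [0, 0, 1], 0], [1, [0.2, 1, 1], 0], [1, [0.2, 1, 1], 0], [1, [0.2, 1, 1], 0], [1, [0.2, 1, 1], 0], [1, [0.2, 1, 1], 0], [1, [0.2, 1, 0.9], 0], [1, [0.2, 1, 0], 0], [1, [0.2, 1, 0], 0], [1, [0.2, 1, 0], 0], [1, [0.2, 1, 0], 0]])

```text
time_s: 6.03
eef_pos: [599.0, -33.7, 206.9]
orientation: [[-0.899, 0.438, 0.0], [0.438, 0.899, 0.0], [0.0, 0.0, -1.0]]
wrist_force: [0.6, 0.3, -0.7]
grip_width: 47.1
gripper_force: 46.6
```

servo_tool(steps=[[1, [0.2, 0.7, 0], 0], [1, [0.2, 0.7, 0], 0], [1, [0.2, 0.7, 0], 0], [1, [0, 0, 0], 0], [1, [0, 0, 0], 0]])

```text
time_s: 6.45
eef_pos: [611.2, 7.5, 206.2]
orientation: [[-0.899, 0.437, -0.0], [0.437, 0.899, -0.0], [0.0, -0.0, -1.0]]
wrist_force: [0.2, -0.6, -1.1]
grip_width: 47.0
gripper_force: 46.7
```

```bash
cat > m4.py <<'E'
from h import *
import sys
np.set_printoptions(precision=1,suppress=True)
i=camera_info('wrist'); a=snap('wrist',sys.argv[1]); print(get_obs()['eef_pos'],get_obs()['grip_width'])
for p in((621.7,72.1,35),(493.7,94.7,35)): print(proj('wrist',p))
E
python3 m4.py w3.png
```

```text
[611.    6.2 206.2] 47.3112028297156
(np.float64(350.9996843993738), np.float64(172.74290512823774))
(np.float64(312.8203187035736), np.float64(34.49722681200484))
```

View pics/w3.png

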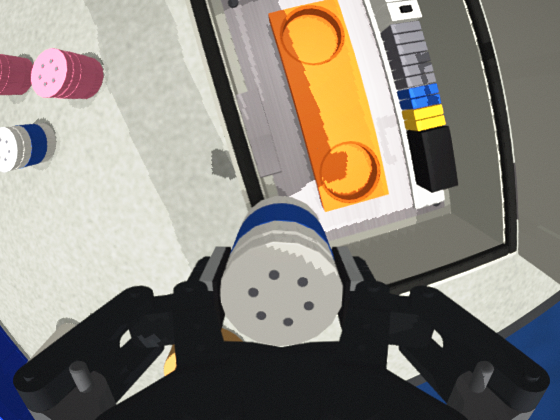

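The held canister fills the centre of the picture, with the pocket mouths at about (348,170) for the far one and (312,37) for the near one. I fit the holder from this picture.

```bash
cat > m5.py <<'E'
from h import *
np.set_printoptions(precision=1,suppress=True)
i=camera_info('wrist'); a=cv2.imread('pics/w3.png'); hsv=cv2.cvtColor(a,cv2.COLOR_BGR2HSV)
o=cv2.inRange(hsv,(3,140,100),(25,255,255)); o[225:]=0
n,l,st,ce=cv2.connectedComponentsWithStats(o); k=1+np.argmax(st[1:,4])
P=np.array([onz('wrist',u,v,35,i)[:2] for v,u in np.argwhere(l==k)],np.float32)
r=cv2.minAreaRect(P); b=cv2.boxPoints(r); print(r); print(b)
e=[(x-y) for x,y in zip(b,np.roll(b,1,0))]; L=max(e,key=lambda q:np.hypot(*q)); L=L/np.hypot(*L); L*=np.sign(L[0])
c=np.array(r[0]); print('ang',np.arctan2(L[1],L[0]),c+65*L,c-65*L)
# canister top centre: plane z guess
for uv in((348,170),(312,37)): print(onz('wrist',*uv,35,i))
# held canister top: centre at
z=206.2-58+70
print('can top',onz('wrist',281,298,z,i))
E
python3 m5.py
```

```text
((556.7034912109375, 82.13728332519531), (64.7347183227539, 189.30711364746094), 79.88799285888672)
[[457.8  66.9]
 [644.2  33.7]
 [655.6  97.4]
 [469.2 130.6]]
ang -0.17648786 [620.7  70.7] [492.7  93.5]
[618.2  70.6  35. ]
[495.5  93.   35. ]
can top [609.1   7.3 218.2]
```

servo_tool(steps=[[1, [0.12, 0.8, 0], 0], [1, [0.12, 0.8, 0], 0], [1, [0.12, 0.8, 0], 0], [1, [0.13, 0.8, -0.3], 0], [1, [0, 0, -1], 0], [1, [0, 0, -1], 0], [1, [0, 0, -1], 0], [1, [0, 0, -0.5], 0], [1, [0, 0, 0], 0], [1, [0, 0, 0], 0]])

```text
time_s: 7.33
eef_pos: [620.9, 70.5, 130.2]
orientation: [[-0.898, 0.439, -0.001], [0.439, 0.898, -0.001], [0.0, -0.001, -1.0]]
wrist_force: [0.3, -0.2, -1.7]
grip_width: 47.0
gripper_force: 46.7
```

servo_tool(steps=[[1, [0, 0.02, -0.8], 0], [1, [0, 0, -0.6], 0], [1, [0, 0, -0.3], 0], [1, [0, 0, -0.3], 0], [1, [0, 0, -0.3], 0], [1, [0, 0, 0], 0]])

```text
time_s: 7.83
eef_pos: [620.4, 71.5, 83.4]
orientation: [[-0.899, 0.438, -0.001], [0.438, 0.899, -0.0], [0.001, -0.001, -1.0]]
wrist_force: [-0.2, 0.2, -1.2]
grip_width: 46.8
gripper_force: 46.7
```

servo_tool(steps=[[1, [0, 0, -0.2], 0], [1, [0, 0, -0.2], 0], [1, [0, 0, -0.15], 0], [1, [0, 0, 0], 0]])

```text
time_s: 8.17
eef_pos: [620.6, 71.6, 72.7]
orientation: [[-0.899, 0.438, -0.001], [0.438, 0.899, -0.0], [0.001, -0.0, -1.0]]
wrist_force: [-0.9, 0.5, -1.6]
grip_width: 47.1
gripper_force: 46.7
```

servo_tool(steps=[[1, [0, 0, -0.1], 0], [1, [0, 0, -0.05], 0], [1, [0, 0, 0], 0]])

```text
time_s: 8.42
eef_pos: [621.0, 71.5, 72.3]
orientation: [[-0.899, 0.439, -0.0], [0.439, 0.899, 0.001], [0.001, 0.001, -1.0]]
wrist_force: [-7.0, 0.5, 15.8]
grip_width: 46.7
gripper_force: 48.5
```

servo_tool(steps=[[-1, [0, 0, 0], 0], [-1, [0, 0, 0], 0], [-1, [0, 0, 0], 0], [-1, [0, 0, 0], 0], [-1, [0, 0, 0.3], 0], [-1, [0, 0, 1], 0], [-1, [0, 0, 1], 0], [-1, [0, 0, 1], 0], [-1, [0, 0, 1], 0], [-1, [0, 0, 1], 0], [-1, [-0.63, -1, 1], 0], [-1, [-0.63, -1, 0], 0]])

```text
time_s: 9.42
eef_pos: [598.3, 32.5, 200.0]
orientation: [[-0.9, 0.436, 0.007], [0.436, 0.9, 0.001], [-0.006, 0.004, -1.0]]
wrist_force: [0.3, -0.7, -0.2]
grip_width: 85.5
gripper_force: 0.0
```

servo_tool(steps=[[-1, [-0.63, -1, 0], 0], [-1, [-0.63, -1, 0], 0], [-1, [-0.63, -1, 0], 0], [-1, [-0.63, -1, 0], 0], [-1, [-0.63, -1, 0], 0], [-1, [-0.63, -1, 0], 0], [-1, [-0.63, -1, 0], 0], [-1, [-0.63, -1, 0], 0], [-1, [-0.63, -1, 0], 0], [-1, [-0.63, -1, 0], 0], [-1, [-0.63, -1, 0], 0], [-1, [-0.63, -1, 0], 0]])

```text
time_s: 10.42
eef_pos: [443.9, -209.4, 196.3]
orientation: [[-0.899, 0.438, 0.0], [0.438, 0.899, -0.0], [-0.0, 0.0, -1.0]]
wrist_force: [-0.1, 0.3, -0.5]
grip_width: 85.7
gripper_force: 0.0
```

servo_tool(steps=[[-1, [-0.63, -0.9, 0], 0], [-1, [0, 0, -0.5], 0], [-1, [0, 0, -0.5], 0], [-1, [0, 0, 0], 0]])

```text
time_s: 10.75
eef_pos: [431.3, -225.2, 174.5]
orientation: [[-0.899, 0.438, -0.003], [0.438, 0.899, 0.001], [0.003, 0.0, -1.0]]
wrist_force: [0.2, 0.4, -0.6]
grip_width: 85.5
gripper_force: 0.0
```

```bash
python3 m3.py w4.png
```

```text
[ 431.8 -225.1  175.1]
```

servo_tool(steps=[[-1, [0, -0.1, -1], 0], [-1, [0, 0, -1], 0], [-1, [0, 0, -1], 0], [-1, [0, 0, -1], 0], [-1, [0, 0, -1], 0], [-1, [0, 0, -0.85], 0], [-1, [0, 0, 0], 0], [1, [0, 0, 0], 0], [1, [0, 0, 0], 0], [1, [0, 0, 0], 0], [1, [0, 0, 0], 0], [1, [0, 0, 0], 0]])

```text
time_s: 11.8
eef_pos: [433.0, -228.5, 60.6]
orientation: [[-0.899, 0.438, 0.002], [0.438, 0.899, -0.0], [-0.002, 0.001, -1.0]]
wrist_force: [-0.6, 1.0, 6.9]
grip_width: 46.7
gripper_force: 45.6
```

servo_tool(steps=[[1, [0, 0, 0], 0], [1, [0, 0, 0], 0]])

```text
time_s: 11.97
eef_pos: [432.9, -228.5, 60.5]
orientation: [[-0.899, 0.438, 0.002], [0.438, 0.899, -0.0], [-0.002, 0.001, -1.0]]
wrist_force: [-1.1, 1.0, 7.1]
grip_width: 47.3
gripper_force: 45.6
```

servo_tool(steps=[[1, [0, 0, 0.5], 0], [1, [0, 0, 1], 0], [1, [0, 0, 1], 0], [1, [0, 0, 1], 0], [1, [0, 0, 1], 0], [1, [0.19, 1, 1], 0], [1, [0.19, 1, 1], 0], [1, [0.19, 1, 0.9], 0], [1, [0.19, 1, 0], 0], [1, [0.19, 1, 0], 0], [1, [0.19, 1, 0], 0], [1, [0.19, 1, 0], 0]])

```text
time_s: 12.97
eef_pos: [458.3, -87.4, 208.2]
orientation: [[-0.899, 0.439, 0.001], [0.439, 0.899, 0.0], [-0.001, 0.001, -1.0]]
wrist_force: [-0.6, -0.2, -0.6]
grip_width: 46.9
gripper_force: 46.8
```

servo_tool(steps=[[1, [0.19, 1, 0], 0], [1, [0.19, 1, 0], 0], [1, [0.19, 1, 0], 0], [1, [0.19, 1, 0], 0], [1, [0.19, 1, 0], 0], [1, [0.19, 1, 0], 0], [1, [0.19, 1, 0], 0], [1, [0.19, 1, 0], 0], [1, [0.19, 1, 0], 0], [1, [0, 0, 0], 0], [1, [0, 0, 0], 0], [1, [0, 0, 0], 0]])

```text
time_s: 13.97
eef_pos: [492.4, 90.8, 207.7]
orientation: [[-0.899, 0.439, -0.0], [0.439, 0.899, -0.0], [-0.0, -0.0, -1.0]]
wrist_force: [-0.2, -1.1, -2.0]
grip_width: 47.2
gripper_force: 46.9
```

servo_tool(steps=[[1, [0.04, 0.16, -0.5], 0], [1, [0, 0, -1], 0], [1, [0, 0, -1], 0], [1, [0, 0, -1], 0], [1, [0, 0, -1], 0], [1, [0, 0, -0.5], 0], [1, [0, 0, -0.3], 0], [1, [0, 0, -0.3], 0], [1, [0, 0, -0.3], 0], [1, [0, 0, -0.2], 0], [1, [0, 0, 0], 0]])

```text
time_s: 14.88
eef_pos: [493.5, 94.8, 85.0]
orientation: [[-0.899, 0.438, -0.0], [0.438, 0.899, -0.0], [0.0, -0.0, -1.0]]
wrist_force: [-0.4, 0.0, -1.7]
grip_width: 46.8
gripper_force: 46.9
```

servo_tool(steps=[[1, [0, -0.03, -0.2], 0], [1, [0, 0, -0.2], 0], [1, [0, 0, -0.15], 0], [1, [0, 0, -0.1], 0], [1, [0, 0, 0], 0]])

```text
time_s: 15.3
eef_pos: [493.7, 94.3, 73.5]
orientation: [[-0.899, 0.439, -0.0], [0.439, 0.899, 0.001], [0.001, 0.001, -1.0]]
wrist_force: [-5.5, -0.4, 18.6]
grip_width: 47.0
gripper_force: 48.6
```

servo_tool(steps=[[-1, [0, 0, 0], 0], [-1, [0, 0, 0], 0], [-1, [0, 0, 0], 0], [-1, [0, 0, 0], 0], [-1, [0, 0, 0.3], 0], [-1, [0, 0, 1], 0], [-1, [0, 0, 1], 0], [-1, [0, 0, 1], 0], [-1, [0, 0, 1], 0], [-1, [0, 0, 1], 0], [-1, [0, 0, 1], 0], [-1, [0, 0, 1], 0]])

```text
time_s: 16.3
eef_pos: [493.4, 94.1, 219.2]
orientation: [[-0.899, 0.438, -0.0], [0.438, 0.899, -0.0], [-0.0, -0.0, -1.0]]
wrist_force: [0.0, 0.3, 0.2]
grip_width: 85.3
gripper_force: 0.0
```

servo_tool(steps=[[1, [0, 0, 1], 0], [1, [0, 0, 1], 0], [1, [0, 0, 1], 0], [1, [0, 0, 1], 0], [1, [0, 0, 1], 0], [1, [0, 0, 1], 0], [1, [0, 0, 1], 0], [1, [0, 0, 0.8], 0]])

```text
time_s: 16.97
eef_pos: [493.7, 94.2, 375.7]
orientation: [[-0.899, 0.438, 0.001], [0.438, 0.899, 0.0], [-0.001, 0.001, -1.0]]
wrist_force: [-0.1, -0.2, -0.6]
grip_width: -0.1
gripper_force: 0.0
```

Run:
```python
from h import *
t=snap('top','t2.png')[:,:,::-1]; w=snap('wrist','w5.png')[:,:,::-1]
A=cv2.resize(t[110:280,195:335],(460,560)); B=cv2.resize(w,None,fx=.6,fy=.6)
m=np.zeros((560,796,3),np.uint8); m[:,:460]=A; m[:252,460:796]=B; cv2.imwrite('pics/c2.png',m)
print(get_obs()['eef_pos'])
```

```text
[494.87179327  94.36739908 376.66165233]
```

View pics/c2.png

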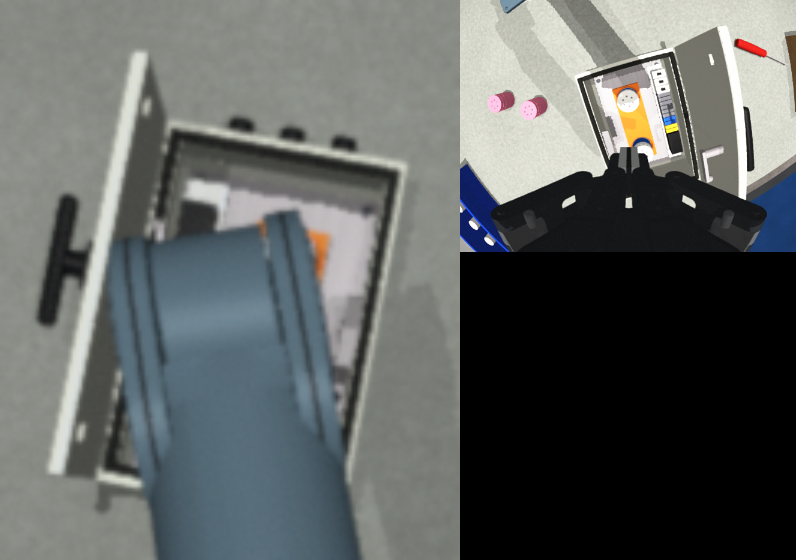

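Both canisters sit in their pockets: tops at (628,98) and (643,145) in the wrist inset. The door is still upright. Next I go over it to its outer side.

servo_tool(steps=[[1, [0, 1, 0], 0.4], [1, [0, 1, 0], 0.4], [1, [0, 1, 0], 0.4], [1, [0, 1, 0], 0.4], [1, [0, 1, 0], 0.4], [1, [-0.2, 1, 0], 0], [1, [0, 1, 0], 0], [1, [0, 1, 0], 0], [1, [0, 1, 0], 0], [1, [0, 0, -1], 0], [1, [0, 0, -1], 0], [1, [0, 0, -1], 0]])

```text
time_s: 18.07
eef_pos: [489.0, 276.4, 313.0]
orientation: [[-0.978, 0.208, -0.0], [0.208, 0.978, 0.0], [0.0, 0.0, -1.0]]
wrist_force: [0.4, -0.4, -1.7]
grip_width: -0.3
gripper_force: 0.0
```

Run:
```python
from h import *
o=get_obs(); print(o['eef_pos'],o['orientation'])
t=snap('side','s2.png')[:,:,::-1]; u=snap('top','t3.png')[:,:,::-1]
m=np.zeros((600,800,3),np.uint8); m[:480,:400]=cv2.resize(t[20:260,210:410],(400,480)); m[:520,400:800]=cv2.resize(u[100:308,180:340],(400,520)); cv2.imwrite('pics/c3.png',m)
```

```text
[489.02438977 276.39307101 313.03954197] [[-9.78192115e-01  2.07702112e-01 -1.40416741e-04]
 [ 2.07702109e-01  9.78192125e-01  3.74293602e-05]
 [ 1.45128708e-04  7.44825178e-06 -9.99999989e-01]]
```

View pics/c3.png

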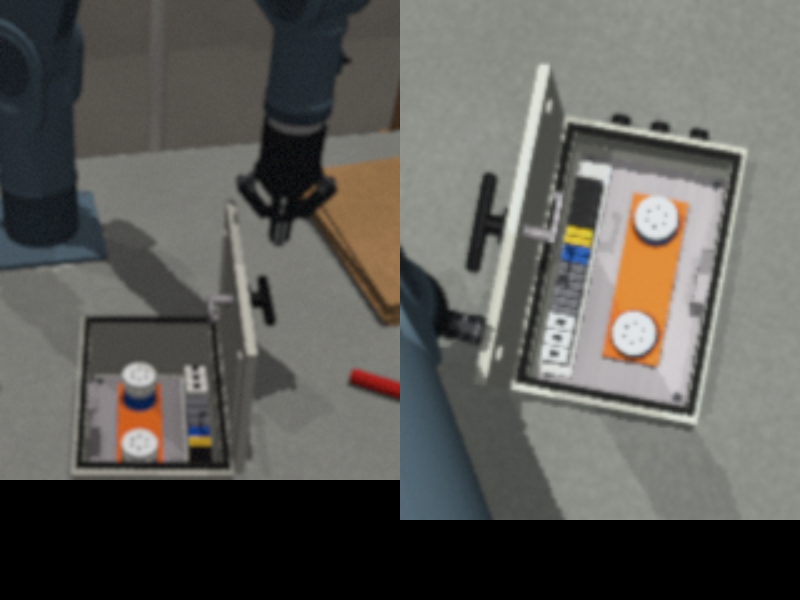

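servo_tool(steps=[[1, [-0.09, -0.5, 0.05], 0], [1, [-0.09, -0.5, 0.05], 0], [1, [-0.09, -0.5, 0.05], 0], [1, [-0.09, -0.5, 0.05], 0], [1, [-0.09, -0.5, 0], 0], [1, [-0.09, -0.5, 0], 0], [1, [-0.09, -0.5, 0], 0]])

```text
time_s: 18.75
eef_pos: [477.1, 203.7, 318.9]
orientation: [[-0.977, 0.212, 0.001], [0.212, 0.977, 0.002], [-0.001, 0.002, -1.0]]
wrist_force: [2.1, 4.2, -1.2]
grip_width: 0.2
gripper_force: 1.8
```

servo_tool(steps=[[1, [-0.09, -0.5, -0.07], 0], [1, [-0.09, -0.5, -0.08], 0], [1, [-0.09, -0.5, -0.1], 0], [1, [-0.085, -0.47, -0.23], 0], [1, [-0.085, -0.47, -0.23], 0], [1, [-0.085, -0.47, -0.23], 0], [1, [-0.085, -0.47, -0.23], 0], [1, [-0.085, -0.47, -0.23], 0]])

```text
time_s: 19.42
eef_pos: [462.7, 126.3, 289.6]
orientation: [[-0.977, 0.212, -0.0], [0.212, 0.977, -0.0], [0.0, -0.0, -1.0]]
wrist_force: [0.2, 1.5, 0.7]
grip_width: 0.1
gripper_force: 1.3
```

servo_tool(steps=[[1, [-0.08, -0.455, -0.44], 0], [1, [-0.08, -0.455, -0.44], 0], [1, [-0.08, -0.455, -0.44], 0], [1, [-0.08, -0.455, -0.44], 0], [1, [-0.05, -0.27, -0.46], 0], [1, [-0.05, -0.27, -0.46], 0], [1, [-0.05, -0.27, -0.46], 0], [1, [-0.05, -0.27, -0.46], 0], [1, [-0.05, -0.27, -0.46], 0]])

```text
time_s: 20.17
eef_pos: [451.5, 63.6, 208.0]
orientation: [[-0.977, 0.212, -0.0], [0.212, 0.977, 0.0], [0.0, 0.0, -1.0]]
wrist_force: [0.5, 0.3, 1.0]
grip_width: 0.2
gripper_force: 0.7
```

servo_tool(steps=[[1, [-0.03, -0.15, -0.5], 0], [1, [-0.03, -0.15, -0.5], 0], [1, [-0.03, -0.15, -0.5], 0], [1, [0, 0, -0.3], 0], [1, [0, 0, -0.2], 0], [1, [0, 0, -0.2], 0], [1, [0, 0, 0], 0]])

```text
time_s: 20.75
eef_pos: [449.5, 54.9, 164.4]
orientation: [[-0.977, 0.212, -0.001], [0.212, 0.977, -0.0], [0.001, -0.0, -1.0]]
wrist_force: [-0.4, 0.4, -0.2]
grip_width: 0.1
gripper_force: 0.0
```

servo_tool(steps=[[1, [0, 0, -0.1], 0], [1, [0, 0, -0.1], 0], [1, [0, 0, 0], 0]])

```text
time_s: 21.0
eef_pos: [449.9, 54.8, 161.3]
orientation: [[-0.977, 0.212, 0.0], [0.212, 0.977, 0.0], [-0.0, 0.0, -1.0]]
wrist_force: [-0.5, -0.7, 1.7]
grip_width: 0.5
gripper_force: 0.6
```

Run:
```python
from h import *
o=get_obs(); print(o['eef_pos'],o['wrist_force'],o['joints'])
t=snap('side','s3.png')[:,:,::-1]; u=snap('wrist','w6.png')[:,:,::-1]
m=np.zeros((480,800,3),np.uint8); m[:480,:400]=cv2.resize(t[20:260,210:410],(400,480)); m[:300,400:800]=cv2.resize(u,(400,300)); cv2.imwrite('pics/c4.png',m)
```

```text
[449.90765476  54.79366016 161.26625494] [-0.51320507 -0.68833421  1.73863355] [-0.55494261  0.37274071  0.40209715  2.13832803 -0.23150414  0.6707922
  1.36187541]
```

View pics/c4.png

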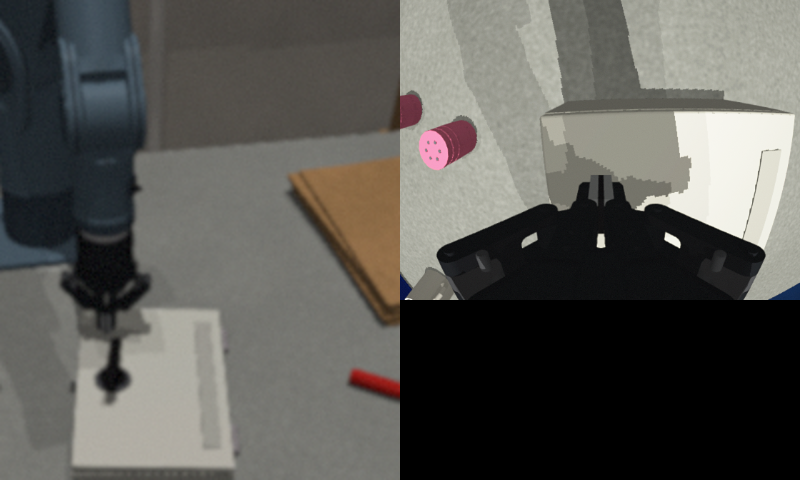

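The door lies flat on the box, and the side inset shows the handle from about (117,340) to (108,400). I press it onto the gasket, then lift and measure the handle.

servo_tool(steps=[[1, [0, 0, -0.1], 0], [1, [0, 0, -0.1], 0], [1, [0, 0, 0], 0]])

```text
time_s: 21.35
eef_pos: [450.0, 54.7, 158.3]
orientation: [[-0.977, 0.212, -0.0], [0.212, 0.977, 0.001], [0.0, 0.001, -1.0]]
wrist_force: [-5.8, -2.0, 19.3]
grip_width: -0.4
gripper_force: 9.7
```

servo_tool(steps=[[1, [0, 0, 1], 0], [0, [0, 0, 1], 0], [0, [0, 0, 0.6], 0], [0, [-0.5, 0, 0], 0], [0, [-0.5, 0, 0], 0], [0, [0, 0, 0], 0]])

```text
time_s: 21.85
eef_pos: [426.7, 54.7, 208.0]
orientation: [[-0.977, 0.212, -0.004], [0.212, 0.977, -0.0], [0.003, -0.001, -1.0]]
wrist_force: [-0.7, -0.3, -0.1]
grip_width: 42.6
gripper_force: 0.0
```

Run:
```python
from h import *
np.set_printoptions(precision=1,suppress=True)
print(get_obs()['eef_pos'],onz('side',266.5,205,168),proj('side',(550.4,45.8,168)),proj('top',(550.4,45.8,168)))
s=snap('side','s4.png')[:,:,::-1]; t=snap('top','t4.png')[:,:,::-1]
for n,im in(('side',s),('top',t)):
    u,v=map(int,proj(n,(550.4,45.8,168))); g=im.max(2)
    R=np.zeros(g.shape,np.uint8); R[v-35:v+35,u-35:u+35]=1
    m=((g<60)&(R>0)).astype(np.uint8); k,l,st,ce=cv2.connectedComponentsWithStats(m)
    for i in range(1,k):
        if st[i,4]>40:
            P=np.array([onz(n,a,b,172)[:2] for b,a in np.argwhere(l==i)],np.float32); print(n,st[i],ce[i],cv2.minAreaRect(P))
M=np.zeros((400,800,3),np.uint8); u,v=map(int,proj('side',(550.4,45.8,168))); M[:,:400]=cv2.resize(s[v-50:v+50,u-50:u+50],(400,400)); u,v=map(int,proj('top',(550.4,45.8,168))); M[:,400:]=cv2.resize(t[v-50:v+50,u-50:u+50],(400,400)); cv2.imwrite('pics/c5.png',M)
```

```text
[426.7  54.7 208. ] [566.8  50.2 168. ] (np.float64(263.83199310304735), np.float64(200.9126747405684)) (np.float64(291.29479598285985), np.float64(208.8752029488203))
side [259 189  15  27 200] [266.3 205.1] ((558.188232421875, 50.119022369384766), (36.02484130859375, 98.45802307128906), 81.53793334960938)
top [284 192  13  34 237] [290.5 208.8] ((551.0391845703125, 49.15120315551758), (85.01993560791016, 30.70580291748047), 0.559271514415741)
```

View pics/c5.png

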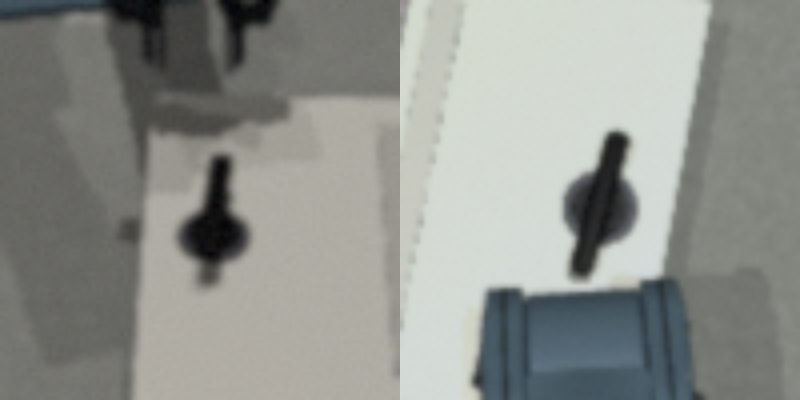

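Run:
```python
from h import *
a=onz('top',295.3,191.8,172);b=onz('top',286,226.8,172); print(a,b,(a+b)/2,np.hypot(*(a-b)[:2]),np.arctan2(*(a-b)[1::-1]))
```

```text
[594.19582209  36.01615892 172.        ] [503.83766219  58.82635675 172.        ] [549.01674214  47.42125783 172.        ] 93.19282260928938 -0.24727572574470158
```

The right crop shows the crossbar from (617,135) to (580,275): 93 mm long, centre about (549.5,46.5), joint about 0.07. The size and place match what is given, so I go there.

servo_tool(steps=[[0, [0.88, -0.06, 0], -0.1], [0, [0.88, -0.06, 0], -0.1], [0, [0.88, -0.06, 0], -0.1], [0, [0.88, -0.06, 0], 0], [0, [0.88, -0.06, 0], 0], [0, [0.88, -0.06, 0], 0], [0, [0.88, -0.06, 0], 0], [0, [0, 0, 0], 0], [0, [0, 0, -0.5], 0], [0, [0, 0, -0.6], 0], [0, [0, 0, -0.5], 0], [0, [0, 0, 0], 0]])

```text
time_s: 22.95
eef_pos: [550.3, 46.5, 174.0]
orientation: [[-0.969, 0.247, -0.005], [0.247, 0.969, -0.001], [0.005, -0.002, -1.0]]
wrist_force: [-0.4, 0.3, -0.5]
grip_width: 42.7
gripper_force: 0.0
```

servo_tool(steps=[[1, [0, 0, 0], 0], [1, [0, 0, 0], 0], [1, [0, 0, 0], 0], [1, [0, 0, 0], 0], [1, [0, 0, 0], 0], [1, [0, 0, 0], 0]], force=60)

```text
time_s: 23.45
eef_pos: [552.9, 47.7, 177.3]
orientation: [[-0.969, 0.246, -0.0], [0.246, 0.969, 0.001], [0.0, 0.001, -1.0]]
wrist_force: [-1.6, 4.4, -0.0]
grip_width: 16.7
gripper_force: 58.7
```

servo_tool(steps=[[1, [0, 0.03, 0], -0.7], [1, [0, 0.03, 0], -0.7], [1, [0, 0, 0], -0.7], [1, [0, 0, 0], -0.7], [1, [0, 0, 0], -0.7], [1, [0, 0, 0], -0.7], [1, [0, 0, 0], -0.7], [1, [0, 0, 0], 0]])

```text
time_s: 24.12
eef_pos: [552.3, 46.6, 177.2]
orientation: [[-0.666, 0.746, -0.002], [0.746, 0.666, -0.001], [0.0, -0.002, -1.0]]
wrist_force: [-3.9, -0.3, 2.9]
grip_width: 16.5
gripper_force: 59.3
```

servo_tool(steps=[[1, [0, 0, -0.03], -0.6], [1, [0, 0, -0.03], -0.6], [1, [0, 0, -0.03], -0.6], [1, [0, 0, -0.03], -0.6], [1, [0, 0, -0.03], -0.6], [1, [0, 0, -0.03], -0.6], [1, [0, 0, -0.03], -0.6], [1, [0, 0, -0.03], -0.6], [1, [0, 0, 0], 0]])

```text
time_s: 24.87
eef_pos: [551.1, 45.3, 173.2]
orientation: [[-0.154, 0.988, -0.004], [0.988, 0.154, -0.001], [-0.001, -0.004, -1.0]]
wrist_force: [-11.9, -3.2, 17.6]
grip_width: 16.6
gripper_force: 60.9
```

servo_tool(steps=[[1, [-0.03, 0, 0.03], -0.6], [1, [-0.03, 0, 0.03], -0.6], [1, [0, 0, 0], -0.6], [1, [0, 0, 0], -0.6], [1, [0, 0, 0], -0.4], [1, [0, 0, 0], 0], [1, [0, 0, 0], 0]])

```text
time_s: 25.45
eef_pos: [550.1, 45.3, 173.7]
orientation: [[0.177, 0.984, -0.004], [0.984, -0.177, -0.002], [-0.003, -0.003, -1.0]]
wrist_force: [-8.4, -3.5, 6.8]
grip_width: 16.8
gripper_force: 59.8
```

```bash
python3 -c "
from h import *
o=get_obs();print(o['eef_pos'],o['wrist_force'],o['moment'],o['orientation'])"
```

```text
[550.07564422  45.31393554 173.68240647] [-8.38876292 -3.51950805  6.82804729] [-0.6848243   1.58987212  0.16335479] [[ 0.17655437  0.98428414 -0.00364546]
 [ 0.98428695 -0.17656293 -0.00217722]
 [-0.00278665 -0.00320379 -0.99999099]]
```

servo_tool(steps=[[1, [0, 0, 0], -0.5], [1, [0, 0, 0], -0.4], [1, [0, 0, 0], 0], [1, [0, 0, 0], 0]])

```text
time_s: 25.78
eef_pos: [549.7, 44.7, 173.5]
orientation: [[0.281, 0.96, -0.005], [0.96, -0.281, -0.003], [-0.004, -0.003, -1.0]]
wrist_force: [-8.2, -6.1, 6.8]
grip_width: 16.7
gripper_force: 66.7
```

```bash
python3 -c "
from h import *
o=get_obs();print(o['eef_pos'],o['wrist_force'],o['moment'],o['orientation'][:2,1],o['joints'])"
```

```text
[549.65694323  44.65964153 173.53546066] [-8.20226112 -6.13382615  6.75149513] [-1.08478217  1.93361366  0.64707346] [ 0.95979643 -0.28067524] [-0.76435079  0.61921353  0.82568058  1.90098849 -0.57986757  0.88425674
  0.07008875]
```

servo_tool(steps=[[-0.2, [0, 0, 0], 0], [-0.2, [0, 0, 0], 0], [-0.2, [0, 0, 0], 0], [-0.2, [0, 0, 0.5], 0], [-0.2, [0, 0, 1], 0], [-0.2, [0, 0, 1], 0], [-0.2, [0, 0, 1], 0], [-0.2, [-0.5, -1, 1], 0], [-0.2, [-0.5, -1, 1], 0], [-0.2, [-0.5, -1, 0], 0], [-0.2, [-0.5, -1, 0], 0], [-0.2, [-0.5, -1, 0], 0]])

```text
time_s: 26.78
eef_pos: [501.9, -53.4, 284.7]
orientation: [[0.282, 0.959, 0.002], [0.959, -0.282, 0.0], [0.001, 0.002, -1.0]]
wrist_force: [-0.5, 0.1, 0.1]
grip_width: 51.0
gripper_force: 0.0
```

servo_tool(steps=[[-0.2, [-0.3, -1, 0], 0], [-0.2, [-0.3, -1, 0], 0], [-0.2, [-0.3, -1, 0], 0], [-0.2, [0, -1, 0], 0], [-0.2, [0, -1, 0], 0], [-0.2, [0, 0, 0], 0]])

```text
time_s: 27.28
eef_pos: [483.5, -156.9, 284.9]
orientation: [[0.288, 0.958, 0.002], [0.958, -0.288, -0.002], [-0.002, 0.003, -1.0]]
wrist_force: [1.1, -1.0, -0.3]
grip_width: 51.5
gripper_force: 0.0
```

Run:
```python
from h import *
s=snap('side','s5.png')[:,:,::-1]; t=snap('top','t5.png')[:,:,::-1]
M=np.zeros((400,800,3),np.uint8); u,v=264,205; M[:,:400]=cv2.resize(s[v-60:v+60,u-60:u+60],(400,400)); u,v=291,209; M[:,400:]=cv2.resize(t[v-50:v+50,u-50:u+50],(400,400)); cv2.imwrite('pics/c6.png',M)
```

```text
(no output)
```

View pics/c6.png

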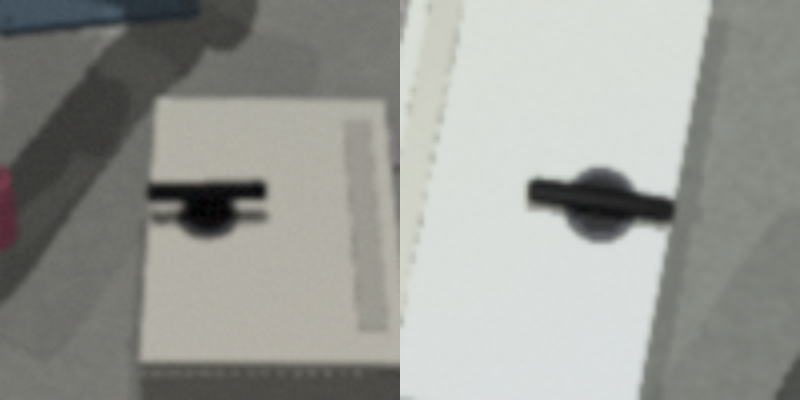

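The right crop shows the crossbar from (530,190) to (672,210), about square to the hinge. I measure its exact angle against the door edge.

Run:
```python
from h import *
t=cv2.imread('pics/t5.png').max(2).astype(float)
P=[];E=[]
for u in range(275,307):
    if abs(u-290.5)<11: continue
    w=np.clip(110-t[195:222,u],0,None)
    if w.sum()>100: P.append(onz('top',u,(w*np.arange(195,222)).sum()/w.sum(),165)[:2])
P=np.array(P); vx,vy,_,_=cv2.fitLine(P.astype(np.float32),2,0,.01,.01).ravel(); a=np.arctan2(vy,vx)
for v in range(165,250):
    r=cv2.GaussianBlur(t,(3,3),0)[v,295:330]; g=np.clip(-np.diff(r),0,None)
    if abs(v-211)<6: continue
    k=g.argmax(); s=slice(max(0,k-2),k+3); E.append(onz('top',295.5+(g[s]*np.arange(len(g))[s]).sum()/g[s].sum(),v,134)[:2])
E=np.array(E,np.float32); ex,ey,_,_=cv2.fitLine(E,cv2.DIST_HUBER,0,.01,.01).ravel(); b=np.arctan2(ey,ex)
print(len(P),np.ptp(P,0),'bar',a,'edge',b,'diff',(b-a)%np.pi)
```

```text
10 [11.16573491 79.89831459] bar 1.4295964 edge -0.17390004 diff 1.5380963
```

The fit gives about 1.54, within its error of the stop. To be sure, I push the +y end of the crossbar clockwise with closed fingers until it stops.

servo_tool(steps=[[1, [0.14, 1, 0], 0], [1, [0.14, 1, 0], 0], [1, [0.14, 1, 0], 0], [1, [0.14, 1, 0], 0], [1, [0.14, 1, 0], 0], [1, [0.14, 1, 0], 0], [1, [0.14, 1, 0], 0], [1, [0.14, 1, 0], 0], [1, [0.14, 1, 0], 0], [1, [0.14, 1, 0], 0], [1, [0.14, 1, 0], 0], [1, [0.14, 1, 0], 0]])

```text
time_s: 28.38
eef_pos: [517.2, 90.2, 283.7]
orientation: [[0.281, 0.96, -0.0], [0.96, -0.281, 0.001], [0.001, -0.0, -1.0]]
wrist_force: [-0.1, 0.0, 0.2]
grip_width: -0.0
gripper_force: 0.0
```

servo_tool(steps=[[1, [0.05, 0.3, -0.5], 0.4], [1, [0, 0, -1], 0.4], [1, [0, 0, -1], 0], [1, [0, 0, -1], 0], [1, [0, 0, -1], 0], [1, [0, 0, -0.8], 0], [1, [0, 0, 0], 0], [1, [0, 0, 0], 0]])

```text
time_s: 29.05
eef_pos: [518.0, 94.5, 177.5]
orientation: [[0.188, 0.982, -0.001], [0.982, -0.188, -0.0], [-0.001, -0.001, -1.0]]
wrist_force: [0.3, -0.4, -0.5]
grip_width: 0.0
gripper_force: 0.0
```

servo_tool(steps=[[1, [0.2, -0.35, 0], 0], [1, [0.2, 0, 0], 0], [1, [0.15, 0, 0], 0], [1, [0.15, 0, 0], 0], [1, [0.1, 0, 0], 0], [1, [0, 0, 0], 0]])

```text
time_s: 29.55
eef_pos: [534.2, 86.7, 177.5]
orientation: [[0.19, 0.982, -0.001], [0.982, -0.19, 0.0], [0.0, -0.001, -1.0]]
wrist_force: [-1.6, -0.6, 1.4]
grip_width: -0.2
gripper_force: 1.0
```

servo_tool(steps=[[1, [0.1, -0.02, 0], 0], [1, [0.1, -0.02, 0], 0], [1, [0, 0, 0], 0], [1, [0, 0, 0], 0]])

```text
time_s: 29.88
eef_pos: [535.7, 86.7, 176.9]
orientation: [[0.189, 0.982, -0.006], [0.982, -0.189, 0.002], [0.0, -0.007, -1.0]]
wrist_force: [-10.5, 2.3, 7.2]
grip_width: -0.1
gripper_force: 5.3
```

servo_tool(steps=[[1, [0.15, -0.02, 0], 0], [1, [0, 0, 0], 0], [1, [0, 0, 0], 0]])

```text
time_s: 30.13
eef_pos: [536.2, 86.7, 176.5]
orientation: [[0.189, 0.982, -0.012], [0.982, -0.189, 0.003], [0.001, -0.013, -1.0]]
wrist_force: [-18.7, 3.0, 14.9]
grip_width: -0.0
gripper_force: 9.5
```

servo_tool(steps=[[1, [-0.6, 0, 0], 0], [1, [-0.5, 0, 0], 0], [1, [0, 0, 1], 0], [1, [0, 0, 1], 0], [1, [0, 0, 1], 0], [1, [0, 0, 1], 0], [1, [0, 0, 1], 0], [1, [-0.2, -1, 0], 0], [1, [-0.2, -1, 0], 0], [1, [-0.2, -1, 0], 0], [1, [-0.2, -1, 0], 0], [1, [-0.2, -1, 0], 0]])

```text
time_s: 31.13
eef_pos: [499.4, -15.6, 277.7]
orientation: [[0.19, 0.982, 0.001], [0.982, -0.19, 0.0], [0.0, 0.001, -1.0]]
wrist_force: [0.3, 0.3, -0.6]
grip_width: 0.2
gripper_force: 0.0
```

servo_tool(steps=[[1, [-0.2, -1, 0], 0], [1, [-0.2, -1, 0], 0], [1, [-0.2, -1, 0], 0], [1, [-0.2, -1, 0], 0], [1, [0, 0, 0], 0], [1, [0, 0, 0], 0]])

```text
time_s: 31.63
eef_pos: [483.3, -95.6, 277.7]
orientation: [[0.192, 0.981, 0.001], [0.981, -0.192, -0.0], [0.0, 0.001, -1.0]]
wrist_force: [0.3, -0.4, -0.0]
grip_width: -0.2
gripper_force: 0.0
```

Run:
```python
from h import *
from cell import close_job
print(get_obs()['eef_pos'],get_obs()['wrist_force']); snap('top','t6.png')
print(close_job())
```

```text
[483.33753988 -95.59858062 277.69299995] [ 0.31621078 -0.40627809 -0.00415959]
the job is handed in; nothing more can be done
None
```

I handed the job in at about 31.7 s: both canisters are fully down in their pockets, the door is shut on its gasket, and the T-handle is turned clockwise until it came up firm at its stop, though hand-in returned no verdict.

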